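# Count to the third gap of the stone rack and push the dressing stone home

### The job

Count along the front rail of the stone rack with a fingertip from the end with the red knob: touch the rail over the first gap, then the second, then the third, one at a time and no further. Then push the dark grey stone along the bench, flat and without lifting it, end first into that third gap until it is home against the back board. Leave everything else where it stands.

Things in the scene. Friction and masses are not known exactly. Their poses are not given: they have to be found in the camera images.
- rack: Wooden rack on the bench, fixed: 7 dividers 6 mm thick, 34 high, 75 deep make 6 floorless gaps 54 wide, closed behind by a board 50 mm high, open to the robot. Origin: on the bench, mid-length, at the dividers' front ends. x points into the gaps (board's face at x = 75 mm), y to the robot's left, z up. Gap centres at y = 150, 90, 30, -30, -90, -150 mm. The rail lies on top at x = 12 to 28 mm.
- red_knob: Red plastic hand nut, 26 mm across and 18 mm long, on one end of the rack: it marks the coarse end, from which gaps are counted. It may be at either end. Origin: its centre, 194 mm from the rack's middle and 30 mm up.
- black_knob: The same hand nut in black, on the other end of the rack. Origin: its centre.
- stone: The dark grey, nearly black dressing stone lying flat on the bench in front of the rack, 100 x 44 x 20 mm, about 0.2 kg, loose. Both ends are alike. Origin: centre of its underside; x along its length, z up. Home in a gap, its near end sticks out 25 mm in front of the dividers.
- rail_1: Section 1 of 6 of the rack's front rail, over one gap, numbered from the robot's left (+y) to its right (the red knob says from which end to count). The rail is one straight, smooth, rigid aluminium flat bar 16 mm wide, 6 thick, its top 40 mm above the bench; a section is 60 mm long. Origin: middle of the section's top face; axes as the rack's.
- rail_2: Section 2 of 6 of the rack's front rail, over one gap, numbered from the robot's left (+y) to its right (the red knob says from which end to count). The rail is one straight, smooth, rigid aluminium flat bar 16 mm wide, 6 thick, its top 40 mm above the bench; a section is 60 mm long. Origin: middle of the section's top face; axes as the rack's.
- rail_3: Section 3 of 6 of the rack's front rail, over one gap, numbered from the robot's left (+y) to its right (the red knob says from which end to count). The rail is one straight, smooth, rigid aluminium flat bar 16 mm wide, 6 thick, its top 40 mm above the bench; a section is 60 mm long. Origin: middle of the section's top face; axes as the rack's.
- rail_4: Section 4 of 6 of the rack's front rail, over one gap, numbered from the robot's left (+y) to its right (the red knob says from which end to count). The rail is one straight, smooth, rigid aluminium flat bar 16 mm wide, 6 thick, its top 40 mm above the bench; a section is 60 mm long. Origin: middle of the section's top face; axes as the rack's.
- rail_5: Section 5 of 6 of the rack's front rail, over one gap, numbered from the robot's left (+y) to its right (the red knob says from which end to count). The rail is one straight, smooth, rigid aluminium flat bar 16 mm wide, 6 thick, its top 40 mm above the bench; a section is 60 mm long. Origin: middle of the section's top face; axes as the rack's.
- rail_6: Section 6 of 6 of the rack's front rail, over one gap, numbered from the robot's left (+y) to its right (the red knob says from which end to count). The rail is one straight, smooth, rigid aluminium flat bar 16 mm wide, 6 thick, its top 40 mm above the bench; a section is 60 mm long. Origin: middle of the section's top face; axes as the rack's.
- brown_stone: The brown stone lying flat in a gap of the rack, 100 x 44 x 20 mm, loose, bystander. Origin: centre of its underside.
- white_stone: The white stone lying flat in a gap of the rack, 100 x 44 x 20 mm, loose, bystander. Origin: centre of its underside.
- green_stone: The green stone lying flat in a gap of the rack, 100 x 44 x 20 mm, loose, bystander. Origin: centre of its underside.
- paste_jar: White jar with a blue cap, 48 mm across, 42 mm high, bystander. Origin: centre of its underside.
- oil_bottle: Amber bottle with a black cap, 42 mm across, 95 mm high, bystander. Origin: centre of its underside.
- brush: Small bench brush 160 mm long lying flat, bystander. Origin: underside, near the middle of its length.
- dop_stand: Grey block 50 x 120 x 22 mm beside the rack with five brass dops standing 28 mm out of it, bystander. Origin: centre of its underside.
Not all that is in view belongs to the job. Leave any blue look-alike of the stone alone.

How it is judged:
By the outcome, as a careful person would: the job done as asked, in the order asked, and still so for the second after the job is handed in, with the robot touching nothing.
It also fails if it takes over 72 s, if anything falls off the work surface, if the arm or the gripper's body presses on something with over 40 N, if the wrist force passes 120 N, or if a joint passes its speed limit or range.

### The arm

A 6-joint arm with a two-finger parallel gripper is mounted at the origin on the work surface. World frame = base frame: x ahead of the robot, y to its left, z up, the work surface at z = 0. Lengths are in m, angles in rad, forces in N, time in s.
With the tool pointing down it reaches from about 0.35 to 0.775 m from the base axis. Payload 5.5 kg.
Tool frame: the origin (TCP) lies midway between the tips of the shut fingers; the grasp point (between the pads) lies 19 mm behind it; z points along the fingers, x is the direction in which the jaws open and shut, and the axes are right-handed (so a half turn about z gives the same grasp; the last joint's range is limited). The gripper opens to 85 mm and grips with 20 to 120 N. Pads are 22 mm wide; open, the fingers measure 114 mm over their backs; the gripper's body (76 mm by 85 mm) begins 54 mm behind the grasp point. The pads swing forward as they close: fully open they stand 13 mm farther back than shut.
Start: joints at [1.153, 0.313, 0.046, 1.304, 0, 1.431], TCP at [0.158, 0.553, 0.231] pointing down, gripper open.
Joint ranges: [-2.76, 2.76], [-0.86, 1.69], [-1.03, 1.26], [-2.2, 2.34], [-1.47, 1.5], [-3.14, 3.14]. Speed limits (rad/s): [2.57, 2.57, 3.14, 3.14, 3.14, 3.14].

### API

Orientations are given as a unit quaternion [w, x, y, z].
In Python, from workcell import env gives the robot as it stands. The module is installed in compiled form; this text tells all that it offers.
- The arm moves only by the tool apply_moves, never from a script. Its argument "moves" is a list of rows, each a list of 3 entries, a list of its own where there are three numbers: the shift along the tool's x, y, z in cm, then the turn about the tool's z in degrees, then the opening, from 0 (shut) to 1 (fully open). In form: [[[x, y, z], yaw, gripper], ...]. A call has exactly 10 rows; each row is the pose to reach, as a shift and turn from the pose commanded when the call began, along the tool's axes at that moment; what a row does not reach only later rows make up. A row lasts 1/8 s, in which the tool goes at most 62.5 mm and 10.7 degrees, less where a joint would pass 70% of its speed; a pose out of reach is approached as far as the arm can. A call with a gripper value outside its range is refused whole. The fingers move at their own pace and stop on an object; "squeeze" is the grip in N (left out, the last holds). Time passes only in rows, so rows that repeat a pose let the fingers close, or fill a call up. It gives the time, the measured TCP pose, the force and the opening at its end, in the units of the state.
- env.get_state(): the state, without advancing time (a new reading comes with each control period).
- env.read_camera(name): name is "scene" or "side" or "wrist"; returns a dict with "pixels" (420x560x3 uint8, red, green, blue), "fov_y" (degrees; the focal length in pixels is half the picture's height over the tangent of half this angle, whatever the lens; pixels are square), "cx", "cy" (the principal point, pixels), "world_from_camera" (4x4, takes a point from camera to world coordinates); the wrist camera has in their place "hand_eye" (4x4, takes a point from camera to tool coordinates, whose origin is the TCP and whose axes are the tool frame's). Camera axes: x right, y down, z forward; pixel columns grow to the right and rows downward; lengths in m; the calibration is good to about 2 mm. The wrist camera is an equidistant fisheye: a pixel r from the principal point sees the ray r / f radians off the axis. A picture is of the moment at which its call begins: read the wrist's pose just before it. There is no depth.
- env.hand_in(): hands the job in, once; it reports no verdict.
The state is a dict: "clock": time; "joint_pos": joint angles; "qvel": joint speeds; "tau": joint torques, N m; "tcp_pos": TCP position; "orientation": TCP orientation; "wrist_force": force on the tool from outside, world axes, zero at the start; "ft_torque": the same for the moment, N m; "finger_gap": finger opening in m.
Only numpy, scipy, OpenCV 4.12 (cv2) and the standard library are available. Lean on these libraries where they do the work, as an engineer would, in place of code of your own. Each camera call takes 0.05 s, during which the arm holds its last target.

## Working session

There is one attempt and no reset: what is moved stays moved. The work goes in short steps, Python scripts to look and compute and a tool call to move; the robot and the scene stay as the last step left them, time stands still between calls to the robot, and variables do not carry over. Pictures are saved under pics/ and viewed, and the job is handed in when it is done.

Besides the shell and the picture viewer there is one more tool, called after "Emit:" as a command line: name --argument value ..., lists and objects as JSON in quotes. apply_moves: Moves the arm, as the interface text tells. Its arguments: {"type":"object","properties":{"moves":{"type":"array","items":{"type":"array"}},"squeeze":{"type":"number"}},"required":["moves"]}

```bash
mkdir -p pics; ls; python3 - <<'E'
from workcell import env
import cv2,numpy as np
s=env.get_state()
for k,v in s.items(): print(k,np.round(v,4))
for n in ["scene","side","wrist"]:
    c=env.read_camera(n)
    cv2.imwrite(f"pics/a_{n}.png",c["pixels"][:,:,::-1])
    print(n,c["fov_y"],c["cx"],c["cy"]); print(np.round(c.get("world_from_camera",c.get("hand_eye")),4))
E
```

```text
pics
clock 0.0
joint_pos [1.1534 0.314  0.0449 1.3036 0.     1.4312]
qvel [-0.0007 -0.0002 -0.0016 -0.0004  0.      0.0016]
tau [-3.00000e-04 -4.80626e+01  2.98532e+01  1.93000e-02 -1.00000e-04
 -0.00000e+00]
tcp_pos [0.1575 0.5525 0.2304]
orientation [ 4.000e-04  7.982e-01  6.024e-01 -8.000e-04]
wrist_force [-0.212   0.8859 -0.0899]
ft_torque [-0.0094 -0.0007  0.0345]
finger_gap 0.0856
scene 51.3194990110504 279.8771072287676 204.46404638912787
[[-0.7908  0.3843 -0.4764  1.0378]
 [ 0.612   0.5107 -0.6039  0.6201]
 [ 0.0113 -0.7691 -0.639   0.7265]
 [ 0.      0.      0.      1.    ]]
side 52.2676712332905 275.7802132692178 210.05217092473075
[[ 0.9848 -0.1191  0.1265  0.3975]
 [-0.1736 -0.6511  0.7388 -0.7254]
 [-0.0056 -0.7496 -0.6619  0.6703]
 [ 0.      0.      0.      1.    ]]
wrist 65.70646984690485 283.686981665119 205.16109458535726
[[ 1.000e+00  4.000e-04 -2.000e-04  1.000e-04]
 [-3.000e-04  9.538e-01  3.005e-01 -7.800e-02]
 [ 3.000e-04 -3.005e-01  9.538e-01 -1.414e-01]
 [ 0.000e+00  0.000e+00  0.000e+00  1.000e+00]]
```

View pics/a_scene.png

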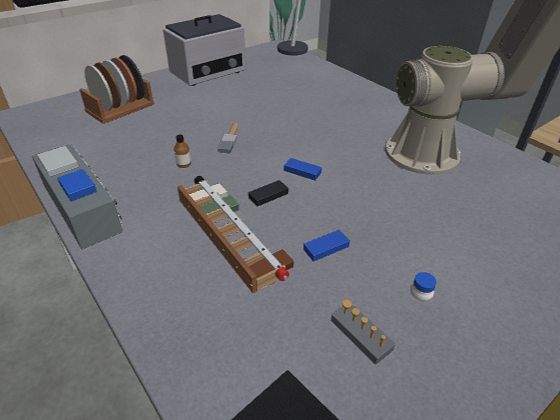

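View pics/a_side.png

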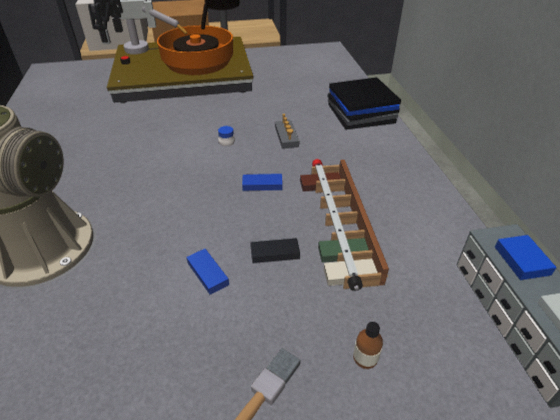

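View pics/a_wrist.png

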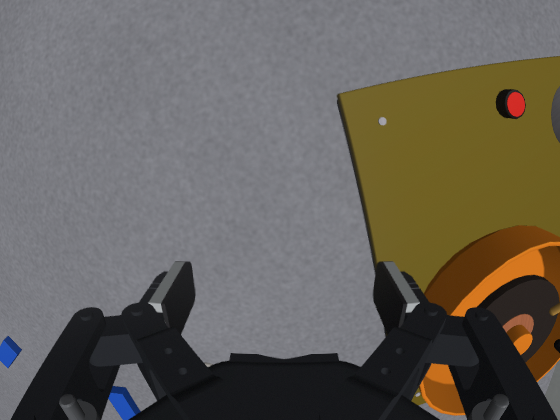

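The red knob is at the far, +y end (scene 282,272; side 317,163). The black knob is at scene (200,181) and side (355,283). Candidates for the stone:
- Black block at scene (268,193) / side (275,250). This is the dark grey stone.
- Blue look-alikes at side (262,182) and (207,270).
- Green, white and brown stones sitting in the rack.

Next I'll measure and take a close crop.

```bash
cat > h.py <<'E'
import numpy as np,cv2
from workcell import env
def ray(c,uv):
    f=210/np.tan(np.radians(c["fov_y"])/2)
    M=np.array(c["world_from_camera"]);d=np.array([(uv[0]-c["cx"])/f,(uv[1]-c["cy"])/f,1.])
    d=M[:3,:3]@d; return M[:3,3],d/np.linalg.norm(d)
def plane(c,uv,z):
    o,d=ray(c,uv); return o+d*(z-o[2])/d[2]
def tri(rs):
    A=0;b=0
    for o,d in rs:
        P=np.eye(3)-np.outer(d,d);A=A+P;b=b+P@o
    x=np.linalg.solve(A,b); return x,[np.linalg.norm((np.eye(3)-np.outer(d,d))@(x-o)) for o,d in rs]
def proj(c,p):
    f=210/np.tan(np.radians(c["fov_y"])/2)
    q=np.linalg.inv(np.array(c["world_from_camera"]))@np.r_[p,1]; return np.array([c["cx"]+f*q[0]/q[2],c["cy"]+f*q[1]/q[2]])
E
python3 - <<'E'
from h import *
for n,(x,y,w,h) in dict(scene=(170,150,180,150),side=(230,150,170,150)).items():
    c=env.read_camera(n);im=c["pixels"][:,:,::-1]
    cv2.imwrite(f"pics/b_{n}.png",cv2.resize(im[y:y+h,x:x+w],None,fx=4.4,fy=4,interpolation=cv2.INTER_CUBIC) if 0 else cv2.resize(im[y:y+h,x:x+w],None,fx=4,fy=4,interpolation=cv2.INTER_CUBIC))
    hsv=cv2.cvtColor(im.copy(),cv2.COLOR_BGR2HSV)
    sub=np.zeros(im.shape[:2],np.uint8);sub[y:y+h,x:x+w]=255
    red=cv2.inRange(hsv,(0,180,120),(6,255,255))&sub
    blk=(im.max(2)<50).astype(np.uint8)*255&sub
    for nm,m in (("red",red),("blk",blk)):
        N,L,st,ce=cv2.connectedComponentsWithStats(m)
        for i in range(1,N):
            if st[i,4]>25:
                print(n,nm,st[i],np.round(ce[i],1))
                cn=cv2.findContours((L==i).astype(np.uint8),cv2.RETR_EXTERNAL,cv2.CHAIN_APPROX_NONE)[0][0]
                print("  minrect",np.round(cv2.boxPoints(cv2.minAreaRect(cn)),1).tolist(), cv2.approxPolyDP(cn,2.,True)[:,0].tolist())
E
```

```text
scene red [277 267  12  14  87] [282.  272.7]
  minrect [[274.5, 271.6000061035156], [282.5, 265.6000061035156], [289.6000061035156, 275.1000061035156], [281.6000061035156, 281.1000061035156]] [[283, 267], [277, 270], [281, 280], [284, 274], [288, 274]]
scene blk [195 176   9   8  42] [198.  179.1]
  minrect [[192.5, 179.3000030517578], [199.89999389648438, 174.39999389648438], [203.0, 179.0], [195.60000610351562, 183.89999389648438]] [[203, 179], [198, 176], [195, 183]]
scene blk [249 181  39  25 359] [269.3 192.9]
  minrect [[247.3000030517578, 192.89999389648438], [282.5, 178.1999969482422], [288.5, 192.60000610351562], [253.3000030517578, 207.1999969482422]] [[287, 189], [277, 181], [250, 192], [249, 197], [258, 205], [287, 193]]
side red [313 160   8   6  28] [316.  161.9]
  minrect [[311.3999938964844, 161.8000030517578], [318.6000061035156, 158.1999969482422], [320.3999938964844, 161.8000030517578], [313.20001220703125, 165.39999389648438]] [[320, 161], [315, 160], [313, 165]]
side blk [252 239  48  23 793] [276.9 250.4]
  minrect [[251.10000610351562, 242.39999389648438], [297.70001220703125, 238.1999969482422], [299.5, 257.79998779296875], [252.89999389648438, 262.0]] [[296, 239], [257, 242], [255, 245], [252, 243], [255, 245], [253, 248], [259, 248], [252, 252], [254, 250], [255, 253], [258, 251], [263, 254], [254, 255], [253, 261], [299, 257]]
side blk [348 276  14  14 121] [354.8 282.2]
  minrect [[346.79998779296875, 278.3999938964844], [358.5, 274.5], [362.70001220703125, 287.1000061035156], [351.0, 291.0]] [[349, 279], [352, 289], [355, 284], [360, 288], [359, 277]]
```

```bash
sleep 1
```

```text
(no output)
```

View pics/b_scene.png

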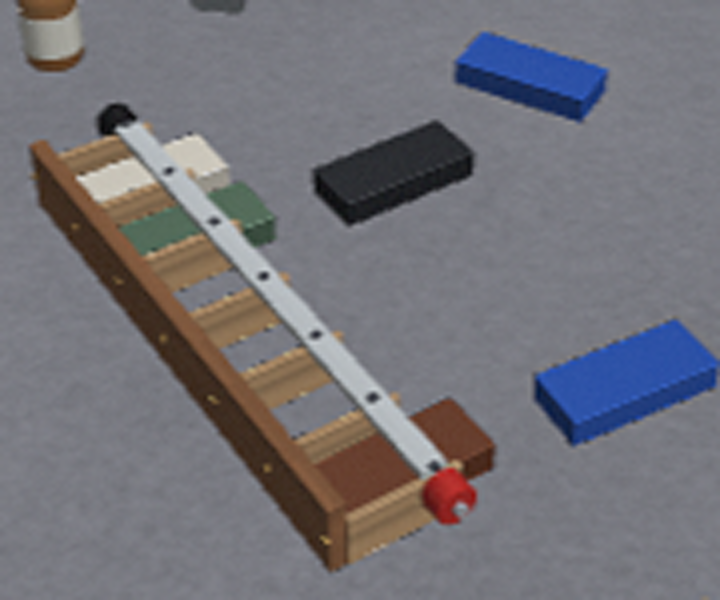

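View pics/b_side.png

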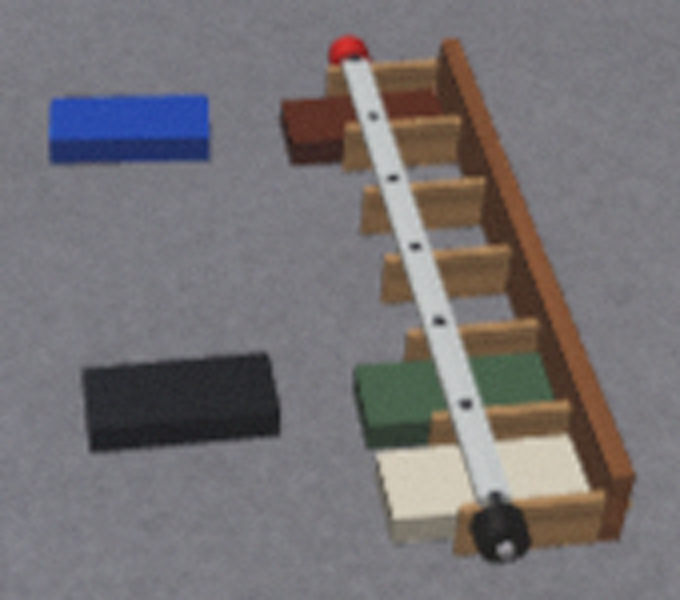

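The close crop shows one black block (scene ≈ 268,193; side ≈ 275,250), clearly not blue, so that is the dark stone. The rail screws mark the dividers. Gaps counted from red: 1 holds brown, 2 to 4 are empty, 5 green, 6 white. So the third gap is rail_3 (rack y = +30). Now to compute the rack pose and stone pose.

```bash
python3 - <<'E'
from h import *
cs=env.read_camera("scene");cd=env.read_camera("side")
S=np.array([(168,171),(214,221),(263,276),(315,335),(372,398)])/4+[170,150]-.375
D=np.array([(466,404),(439,320),(415,246),(392,178),(373,116)])/4+[230,150]-.375
Y=[-.12,-.06,0,.06,.12]
P=[]
for s,d in zip(S,D):
    x,r=tri([ray(cs,s),ray(cd,d)]);P.append(x);print(np.round(x,4),np.round(r,4), np.round(plane(cs,s,.04)[:2],4),np.round(plane(cd,d,.04)[:2],4))
P=np.array(P);
Q=(np.array([plane(cs,s,.04) for s in S])+np.array([plane(cd,d,.04) for d in D]))/2
for X in (P,Q):
    k=np.polyfit(Y,X[:,:2],1); print("scale",np.linalg.norm(k[0]),"yaw deg",np.degrees(np.arctan2(-k[0,0],k[0,1])),"mid",k[1])
k=np.polyfit(Y,Q[:,:2],1);v=k[0]/np.linalg.norm(k[0]);yaw=np.arctan2(-v[0],v[1])
ex=np.array([np.cos(yaw),np.sin(yaw)]);ey=v;org=k[1]-.02*ex
print("rack org",org,"yaw",np.degrees(yaw)); 
for n,y in (("g1",.15),("g2",.09),("g3",.03)): print(n,"rail",org+.02*ex+y*ey,"mouth",org+y*ey)
# stone top corners from crops (z=.02)
sc=np.array([(436,122),(472,155),(349,204),(315,173)])/4+[170,150]-.375
sd=np.array([(83,369),(268,354),(277,409),(91,431)])/4+[230,150]-.375
for c,p in ((cs,sc),(cd,sd)):
    W=np.array([plane(c,u,.02)[:2] for u in p]);print(np.round(W,4));r=cv2.minAreaRect(W.astype(np.float32));print(r, "mean",W.mean(0), [round(np.linalg.norm(W[i]-W[i-1]),4) for i in range(4)], [round(float(np.degrees(np.arctan2(*(W[i]-W[i-1])[::-1]))),1) for i in range(4)])
# blue corner near robot / others
for nm,c,p in (("blue2 side",cd,[(50,97),(208,97),(210,140),(50,140)]),("blue1 scene",cs,[(490,33),(607,73),(580,104),(456,65)]),("bluefar scene",cs,[(535,377),(677,320),(718,360),(572,420)])):
    W=[plane(c,np.array(u)/4+([230,150] if c is cd else [170,150]),.02)[:2] for u in p];print(nm,np.round(W,3).tolist())
E
```

```text
[ 0.6353 -0.1693  0.041 ] [0.0003 0.0003] [ 0.635  -0.1705] [ 0.6354 -0.1683]
[ 0.6388 -0.1091  0.0416] [0.0002 0.0002] [ 0.6381 -0.1109] [ 0.6393 -0.1075]
[ 0.6426 -0.0494  0.041 ] [0.0001 0.0001] [ 0.6421 -0.0504] [ 0.6429 -0.0483]
[0.6461 0.0105 0.0407] [0.0005 0.0005] [0.6463 0.0097] [0.646  0.0116]
[0.65   0.0702 0.0406] [0.0001 0.0001] [0.6498 0.0696] [0.6502 0.071 ]
scale 0.9994098960331049 yaw deg -3.5143550819308205 mid [ 0.64257887 -0.04944058]
scale 1.0007416493770733 yaw deg -3.5312689244866275 mid [ 0.64249739 -0.04939767]
rack org [ 0.62253536 -0.04816581] yaw -3.531268924486628
g1 rail [0.65173638 0.10031753] mouth [0.63177435 0.10154939]
g2 rail [0.64804078 0.04043145] mouth [0.62807875 0.04166331]
g3 rail [ 0.64434519 -0.01945463] mouth [ 0.62438316 -0.01822277]
[[ 0.4507 -0.1311]
 [ 0.454  -0.0878]
 [ 0.5487 -0.0949]
 [ 0.5479 -0.1343]]
((0.4999940097332001, -0.11103692650794983), (0.04339292272925377, 0.09724487364292145), 88.13880157470703) mean [ 0.50031814 -0.11204861] [np.float64(0.0972), np.float64(0.0434), np.float64(0.095), np.float64(0.0394)] [178.1, 85.7, -4.3, -91.2]
[[ 0.4511 -0.0901]
 [ 0.5498 -0.0967]
 [ 0.546  -0.1366]
 [ 0.4494 -0.1346]]
((0.49968865513801575, -0.11422035098075867), (0.044525887817144394, 0.09887103736400604), 87.80476379394531) mean [ 0.49911116 -0.11448714] [np.float64(0.0445), np.float64(0.0989), np.float64(0.0401), np.float64(0.0966)] [87.8, -3.8, -95.4, 178.8]
blue2 side [[0.463, 0.151], [0.561, 0.133], [0.554, 0.089], [0.457, 0.107]]
blue1 scene [[0.354, -0.191], [0.319, -0.103], [0.359, -0.086], [0.398, -0.174]]
bluefar scene [[0.555, 0.098], [0.457, 0.112], [0.461, 0.151], [0.56, 0.136]]
```

Gap 3 is on the rack at y = +30. Rack yaw is ≈ -3.5°, and the stone centre is at ≈ (0.500, -0.113) with yaw ≈ -2 to -3°. Next, a helper that works out shifts in tool axes, then over to rail section 1.

```bash
cat >> h.py <<'E'
from scipy.spatial.transform import Rotation as Ro
def st(): 
    s=env.get_state();q=s["orientation"];R=Ro.from_quat([q[1],q[2],q[3],q[0]]).as_matrix();return s,np.array(s["tcp_pos"]),R
def rep():
    s,p,R=st();print("t",round(s["clock"],2),"tcp",np.round(p,4),"yaw",round(np.degrees(np.arctan2(R[1,0],R[0,0])),2),"tilt",np.round(R[:,2],3),"F",np.round(s["wrist_force"],2),"gap",round(s["finger_gap"],4),"j",np.round(s["joint_pos"],2))
def to(x,y,z,yaw=None):
    s,p,R=st();d=R.T@(np.array([x,y,z])-p)*100;cur=np.degrees(np.arctan2(R[1,0],R[0,0]))
    print("shift cm",np.round(d,2),"turn", None if yaw is None else round((cur-yaw+180)%360-180,1))
E
python3 -c "
from h import *
rep();to(.405,.3,.15,86.5);to(.6517,.1003,.10,86.5)"
```

```text
t 0.35 tcp [0.1577 0.5529 0.2311] yaw 74.08 tilt [-0. -0. -1.] F [-0.88  0.05  0.21] gap 0.0855 j [1.15 0.31 0.05 1.3  0.   1.43]
shift cm [-17.53  30.72   8.11] turn -12.4
shift cm [-29.97  59.92  13.12] turn -12.4
```

Emit:
apply_moves --moves '[[[-3, 6, 1], 0, 0], [[-6, 12, 2], -2, 0], [[-9, 18, 3], -4, 0], [[-12, 24, 4], -6, 0], [[-15, 30, 5], -8, 0], [[-18, 36, 6], -10, 0], [[-21, 42, 7], -12.4, 0], [[-24, 48, 8], -12.4, 0], [[-27, 54, 9], -12.4, 0], [[-30, 59.9, 10], -12.4, 0]]' --squeeze 20

```text
clock: 1.6
tcp_pos: [0.6149, 0.1338, 0.1389]
orientation: [0.0, 0.729, 0.685, 0.0]
wrist_force: [0.4, -0.1, -0.3]
finger_gap: -0.0001
```

```bash
python3 -c "
from h import *
rep();to(.6517,.1003,.05,86.5)"
```

```text
t 1.6 tcp [0.6149 0.1338 0.1389] yaw 86.47 tilt [ 0.  0. -1.] F [ 0.43 -0.09 -0.34] gap -0.0001 j [0.09 0.46 0.03 1.14 0.   0.15]
shift cm [-3.12  3.88  8.89] turn -0.0
```

Emit:
apply_moves --moves '[[[0, 0, 0], 0, 0], [[0, 0, 0], 0, 0], [[0, 0, 0], 0, 0], [[0, 0, 0], 0, 0], [[0, 0, 0], 0, 0], [[0, 0, 0], 0, 0], [[0, 0, 0], 0, 0], [[0, 0, 0], 0, 0], [[0, 0, 0], 0, 0], [[0, 0, 0], 0, 0]]'

```text
clock: 2.85
tcp_pos: [0.6135, 0.1353, 0.139]
orientation: [-0.0, 0.729, 0.685, 0.0]
wrist_force: [-0.0, 1.0, -0.7]
finger_gap: -0.0001
```

```bash
python3 -c "
from h import *
rep();to(.6517,.1003,.055,86.5)"
```

```text
t 2.85 tcp [0.6135 0.1353 0.139 ] yaw 86.48 tilt [-0.  0. -1.] F [-0.02  1.   -0.66] gap -0.0001 j [0.09 0.45 0.03 1.14 0.   0.15]
shift cm [-3.26  4.03  8.4 ] turn -0.0
```

Emit:
apply_moves --moves '[[[-1.6, 2, 2], 0, 0], [[-3.3, 4, 4], 0, 0], [[-3.3, 4, 5], 0, 0], [[-3.3, 4, 6], 0, 0], [[-3.3, 4, 7], 0, 0], [[-3.3, 4, 8], 0, 0], [[-3.3, 4, 8.4], 0, 0], [[-3.3, 4, 8.4], 0, 0], [[-3.3, 4, 8.4], 0, 0], [[-3.3, 4, 8.4], 0, 0]]'

```text
clock: 4.1
tcp_pos: [0.6517, 0.1, 0.0556]
orientation: [0.0, 0.728, 0.685, 0.0]
wrist_force: [0.0, -0.8, 0.6]
finger_gap: 0.0
```

```bash
python3 -c "
from h import *
rep();to(.6517,.1003,.04,86.5)
for n,(x,y) in dict(scene=(200,180),side=(270,100)).items():
    c=env.read_camera(n);im=c['pixels'][:,:,::-1];cv2.imwrite(f'pics/c_{n}.png',cv2.resize(im[y:y+130,x:x+170],None,fx=4,fy=4,interpolation=cv2.INTER_CUBIC))
"
```

```text
t 4.1 tcp [0.6517 0.1    0.0556] yaw 86.48 tilt [ 0.001  0.    -1.   ] F [ 0.02 -0.83  0.6 ] gap 0.0 j [ 0.03  0.57 -0.    1.    0.    0.09]
shift cm [ 0.03 -0.    1.56] turn -0.0
```

View pics/c_scene.png

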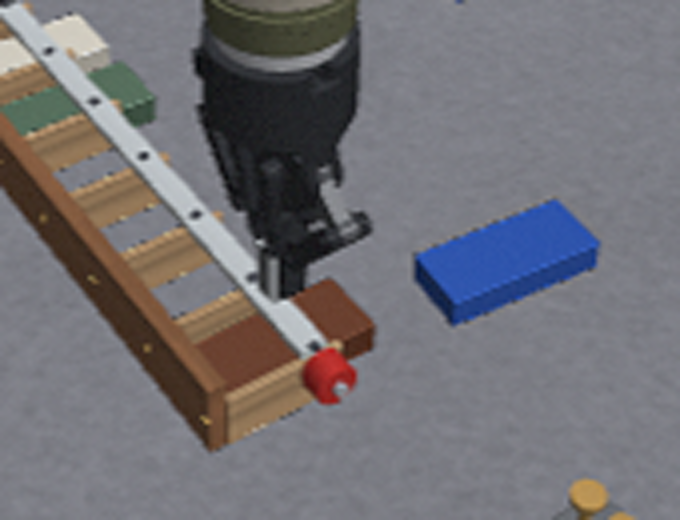

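View pics/c_side.png

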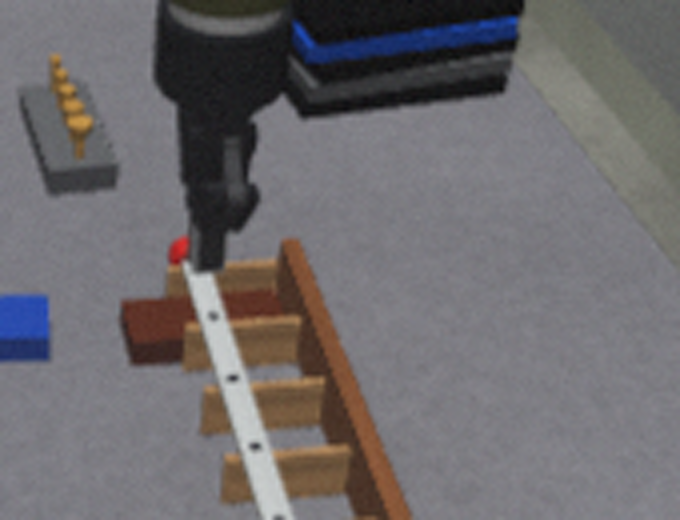

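The shut fingertip hangs over rail section 1, between the red knob and the first inner screw. I'll descend gently.

Emit:
apply_moves --moves '[[[0, 0, 0.6], 0, 0], [[0, 0, 1.0], 0, 0], [[0, 0, 1.2], 0, 0], [[0, 0, 1.3], 0, 0], [[0, 0, 1.4], 0, 0], [[0, 0, 1.5], 0, 0], [[0, 0, 1.55], 0, 0], [[0, 0, 1.6], 0, 0], [[0, 0, 1.6], 0, 0], [[0, 0, 1.6], 0, 0]]'

```text
clock: 5.45
tcp_pos: [0.6515, 0.1, 0.0401]
orientation: [0.0, 0.728, 0.685, 0.0]
wrist_force: [-1.4, -0.0, 5.3]
finger_gap: -0.0001
```

Contact at 5.3 N, z ≈ 40 mm. Lift and go 60 mm to the second.

Emit:
apply_moves --moves '[[[0, 0, -1.5], 0, 0], [[0, 0, -3], 0, 0], [[-3, 0, -3], 0, 0], [[-6, 0, -3], 0, 0], [[-6, 0, -3], 0, 0], [[-6, 0, -2], 0, 0], [[-6, 0, -1], 0, 0], [[-6, 0, -0.8], 0, 0], [[-6, 0, -0.8], 0, 0], [[-6, 0, -0.8], 0, 0]]'

```text
clock: 6.7
tcp_pos: [0.6478, 0.0403, 0.0472]
orientation: [0.0, 0.728, 0.685, 0.0]
wrist_force: [-0.0, -0.4, -0.0]
finger_gap: -0.0002
```

```bash
python3 -c "
from h import *
rep();to(.648,.0404,.04,86.5)"
```

```text
t 6.7 tcp [0.6478 0.0403 0.0472] yaw 86.51 tilt [ 0.  0. -1.] F [-0.01 -0.45 -0.05] gap -0.0002 j [-0.06  0.56 -0.04  0.97  0.   -0.  ]
shift cm [0.01 0.02 0.72] turn 0.0
```

Emit:
apply_moves --moves '[[[0, 0, 0.2], 0, 0], [[0, 0, 0.4], 0, 0], [[0, 0, 0.5], 0, 0], [[0, 0, 0.6], 0, 0], [[0, 0, 0.65], 0, 0], [[0, 0, 0.7], 0, 0], [[0, 0, 0.75], 0, 0], [[0, 0, 0.8], 0, 0], [[0, 0, 0.8], 0, 0], [[0, 0, 0.8], 0, 0]]'

```text
clock: 7.95
tcp_pos: [0.6477, 0.0401, 0.0401]
orientation: [0.0, 0.728, 0.685, 0.0]
wrist_force: [-2.5, -1.4, 6.1]
finger_gap: -0.0002
```

Second touch made (6.1 N). On to the third.

Emit:
apply_moves --moves '[[[0, 0, -1.5], 0, 0], [[0, 0, -3], 0, 0], [[-3, 0, -3], 0, 0], [[-6, 0, -3], 0, 0], [[-6, 0, -3], 0, 0], [[-6, 0, -2], 0, 0], [[-6, 0, -1], 0, 0], [[-6, 0, -0.8], 0, 0], [[-6, 0, -0.8], 0, 0], [[-6, 0, -0.8], 0, 0]]'

```text
clock: 9.2
tcp_pos: [0.6442, -0.0196, 0.0472]
orientation: [0.0, 0.728, 0.685, 0.0]
wrist_force: [0.0, 0.5, 0.2]
finger_gap: 0.0002
```

Emit:
apply_moves --moves '[[[0, 0, 0.2], 0, 0], [[0, 0, 0.4], 0, 0], [[0, 0, 0.5], 0, 0], [[0, 0, 0.6], 0, 0], [[0, 0, 0.65], 0, 0], [[0, 0, 0.7], 0, 0], [[0, 0, 0.75], 0, 0], [[0, 0, 0.8], 0, 0], [[0, 0, 0.8], 0, 0], [[0, 0, 0.8], 0, 0]]'

```text
clock: 10.45
tcp_pos: [0.644, -0.0198, 0.0401]
orientation: [0.0, 0.728, 0.685, 0.0]
wrist_force: [-2.0, -0.2, 5.4]
finger_gap: 0.0001
```

```bash
python3 -c "
from h import *
rep();print('target .6443 -.0195')
for n,(x,y) in dict(scene=(180,150),side=(270,120)).items():
    c=env.read_camera(n);im=c['pixels'][:,:,::-1];cv2.imwrite(f'pics/d_{n}.png',cv2.resize(im[y:y+140,x:x+170],None,fx=4,fy=4,interpolation=cv2.INTER_CUBIC))
to(.5,-.1,.15,0)
"
```

```text
t 10.45 tcp [ 0.644  -0.0198  0.0401] yaw 86.48 tilt [ 0.001 -0.    -1.   ] F [-2.04 -0.17  5.44] gap 0.0001 j [-0.16  0.56 -0.06  0.95 -0.   -0.09]
target .6443 -.0195
shift cm [ -8.88 -13.88 -11.  ] turn 86.5
```

View pics/d_scene.png

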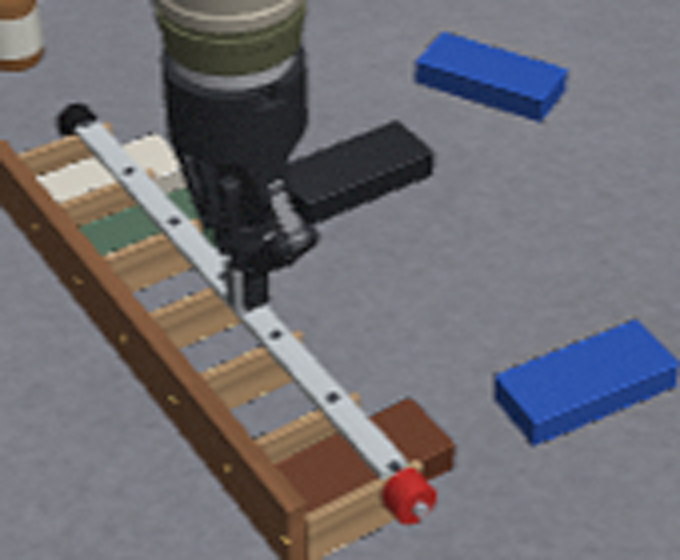

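View pics/d_side.png

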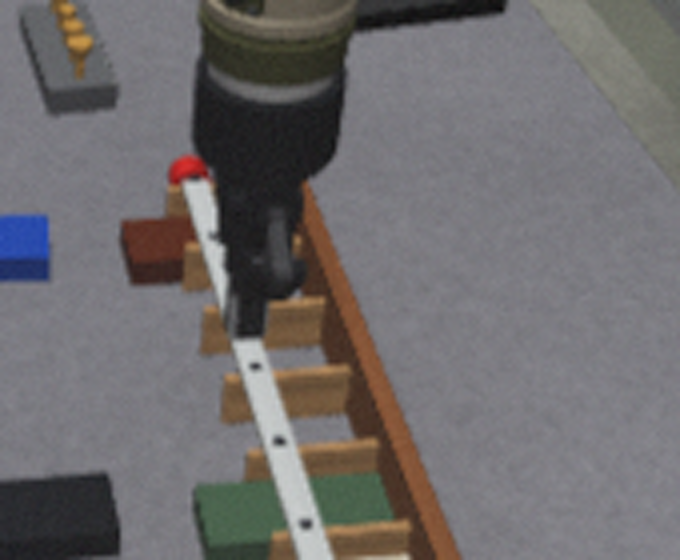

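Third touch made (5.4 N), over rail_3 between the second and third inner screws from red. Now I'll lift and go to the stone's -y side with the jaws turned along its length.

Emit:
apply_moves --moves '[[[0, 0, -4], 0, 0], [[0, 0, -8], 10, 0], [[-2.5, -2.5, -8], 20, 0], [[-5, -5, -8], 30, 0], [[-7.5, -7.5, -8], 40, 0.3], [[-10, -10, -8], 50, 0.6], [[-12.5, -12, -8], 60, 0.6], [[-15.4, -13.5, -8], 70, 0.6], [[-15.4, -13.5, -8], 80, 0.6], [[-15.4, -13.5, -8], 89, 0.6]]'

```text
clock: 11.8
tcp_pos: [0.4995, -0.1659, 0.1191]
orientation: [-0.0, 1.0, -0.025, 0.0]
wrist_force: [-0.2, -0.3, -0.0]
finger_gap: 0.0515
```

```bash
python3 -c "
from h import *
rep();to(.5,-.170,.05,-2.5)
c=env.read_camera('wrist');cv2.imwrite('pics/e_wrist.png',c['pixels'][:,:,::-1])
"
```

```text
t 11.8 tcp [ 0.4995 -0.1659  0.1191] yaw -2.89 tilt [ 0.  0. -1.] F [-0.16 -0.28 -0.01] gap 0.0515 j [-0.47  0.28 -0.28  1.01  0.    1.15]
shift cm [0.06 0.41 6.91] turn -0.4
```

View pics/e_wrist.png

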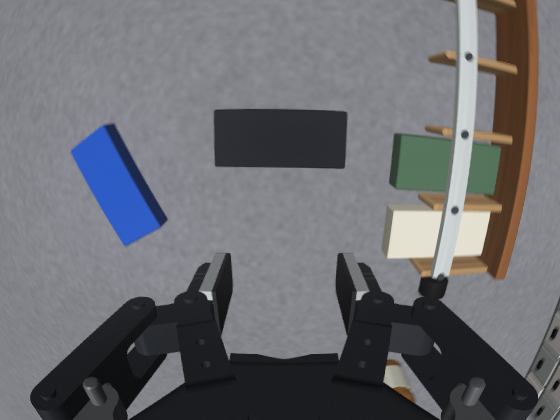

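```bash
cat >> h.py <<'E'
def wplane(c,R,p,uv,z):
    f=210/np.tan(np.radians(c["fov_y"])/2);H=np.array(c["hand_eye"])
    a=np.array([uv[0]-c["cx"],uv[1]-c["cy"]]);r=np.hypot(*a);t=r/f
    d=np.r_[a/r*np.sin(t),np.cos(t)] if r>0 else np.array([0,0,1.])
    o=R@H[:3,3]+p;d=R@H[:3,:3]@d;return o+d*(z-o[2])/d[2]
E
python3 -c "
from h import *
c=env.read_camera('side')
for u in ((366,365),(354,357),(381,358)): print('bottle',np.round(plane(c,u,0),3))
c=env.read_camera('scene');print(np.round(plane(c,(182,166),0),3))
s,p,R=st();w=env.read_camera('wrist')
im=w['pixels'];m=(im.max(2)<60).astype(np.uint8);m[225:]=0;
N,L,S,C=cv2.connectedComponentsWithStats(m);i=1+np.argmax(S[1:,4]);cn=cv2.findContours((L==i).astype(np.uint8),0,1)[0][0];print(S[i])
P=np.array([wplane(w,R,p,u,.02)[:2] for u in cn[:,0]],np.float32);print(cv2.minAreaRect(P),cv2.boxPoints(cv2.minAreaRect(P)).round(4).tolist())
for u in ((215,111),(346,112),(344,167),(216,166)): print(np.round(wplane(w,R,p,u,.02)[:2],4))
"
```

```text
bottle [ 0.606 -0.391  0.   ]
bottle [ 0.591 -0.373  0.   ]
bottle [ 0.635 -0.383  0.   ]
[ 0.616 -0.375  0.   ]
[ 214  110  133   59 7488]
((0.49792274832725525, -0.1124839037656784), (0.0431947223842144, 0.09814877808094025), 86.7271957397461) [[0.44769999384880066, -0.13120000064373016], [0.5457000136375427, -0.13680000603199005], [0.5482000112533569, -0.09369999915361404], [0.45019999146461487, -0.08810000121593475]]
[ 0.451  -0.0889]
[ 0.5477 -0.0938]
[ 0.5458 -0.1354]
[ 0.4486 -0.1306]
```

Stone measured from the wrist: centre (0.498, -0.113), yaw -3.2°, which agrees with the other views. The bottle is well clear, so I'll descend beside the stone.

Emit:
apply_moves --moves '[[[0, 0.4, 1.5], 0.6, 0.6], [[0, 0.4, 3], 0.6, 0.6], [[0, 0.4, 4.5], 0.6, 0.6], [[0, 0.4, 6], 0.6, 0.6], [[0, 0.4, 7.5], 0.6, 0.6], [[0, 0.4, 9], 0.6, 0.6], [[0, 0.4, 10], 0.6, 0.6], [[0, 0.4, 11], 0.6, 0.6], [[0, 0.4, 11.4], 0.6, 0.6], [[0, 0.4, 11.4], 0.6, 0.6]]'

```text
clock: 13.25
tcp_pos: [0.4996, -0.1692, 0.0049]
orientation: [-0.0, 1.0, -0.027, -0.0]
wrist_force: [-0.1, 0.5, -0.2]
finger_gap: 0.0513
```

```bash
python3 -c "
from h import *
rep()
c=env.read_camera('wrist');cv2.imwrite('pics/f_wrist.png',c['pixels'][:,:,::-1])
c=env.read_camera('side');im=c['pixels'][:,:,::-1];cv2.imwrite('pics/f_side.png',cv2.resize(im[170:310,200:400],None,fx=4,fy=4,interpolation=cv2.INTER_CUBIC))
to(.5005,-.075,.005,-3.5)"
```

```text
t 13.25 tcp [ 0.4996 -0.1692  0.0049] yaw -3.12 tilt [-0.  0. -1.] F [-0.13  0.5  -0.18] gap 0.0513 j [-0.48  0.4  -0.43  0.74  0.    1.15]
shift cm [-0.46 -9.43  0.04] turn 0.4
```

View pics/f_wrist.png

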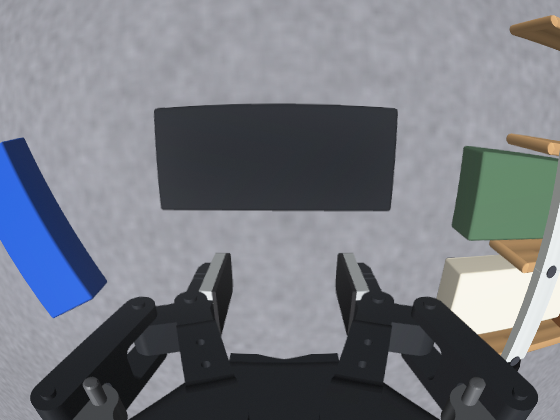

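View pics/f_side.png

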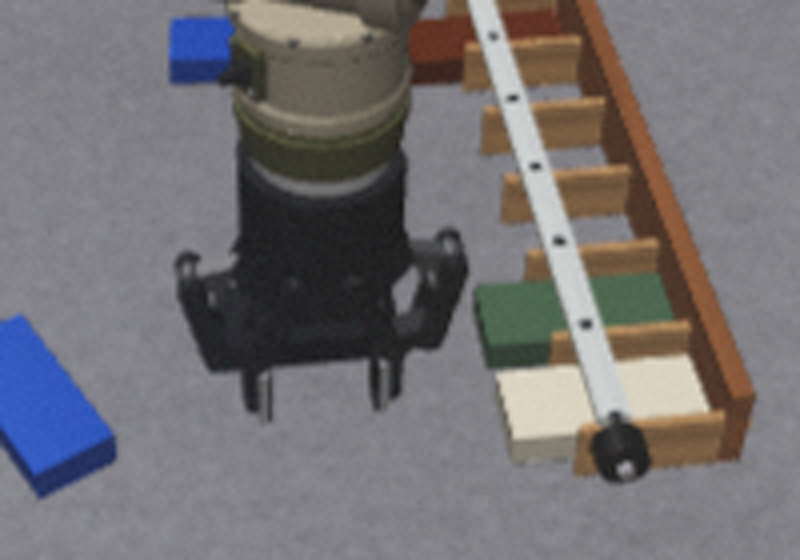

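Emit:
apply_moves --moves '[[[0, -1.5, 0], 0.4, 0.6], [[0, -2.3, 0], 0.4, 0.6], [[0, -3.1, 0], 0.4, 0.6], [[0, -4, 0], 0.4, 0.6], [[0, -5, 0], 0.4, 0.6], [[0, -6, 0], 0.4, 0.6], [[0, -7, 0], 0.4, 0.6], [[0, -8, 0], 0.4, 0.6], [[0, -9, 0], 0.4, 0.6], [[0, -9.5, 0], 0.4, 0.6]]'

```text
clock: 14.6
tcp_pos: [0.5049, -0.0738, 0.0051]
orientation: [0.0, 1.0, -0.03, 0.0]
wrist_force: [-0.8, -2.8, 2.9]
finger_gap: 0.0513
```

```bash
cat >> h.py <<'E'
ORG=np.array([.6225,-.0482]);EX=np.array([np.cos(np.radians(-3.52)),np.sin(np.radians(-3.52))]);EY=np.array([-EX[1],EX[0]])
def rk(p): d=np.array(p[:2])-ORG;return np.round([d@EX*1000,d@EY*1000],1)
def stone_w(name,hmax=225,thr=60):
    s,p,R=st();w=env.read_camera('wrist');im=w['pixels'];cv2.imwrite(f'pics/{name}.png',im[:,:,::-1])
    m=(im.max(2)<thr).astype(np.uint8);m[hmax:]=0
    N,L,S,C=cv2.connectedComponentsWithStats(m);i=1+np.argmax(S[1:,4]);cn=cv2.findContours((L==i).astype(np.uint8),0,1)[0][0];print(S[i])
    P=np.array([wplane(w,R,p,u,.02)[:2] for u in cn[:,0]],np.float32)
    for q in cv2.boxPoints(cv2.minAreaRect(P)): print(q.round(4),'rack',rk(q))
    c=cv2.minAreaRect(P);print(c[0],'rack',rk(c[0]),c[1],c[2])
E
python3 -c "
from h import *
rep();print('tcp rack',rk(st()[1]));stone_w('g_wrist')"
```

```text
t 14.6 tcp [ 0.5049 -0.0738  0.0051] yaw -3.48 tilt [ 0. -0. -1.] F [-0.81 -2.84  2.86] gap 0.0513 j [-0.3   0.38 -0.47  0.73 -0.    1.33]
tcp rack [-115.8  -32.7]
[  160   155   234    70 14452]
[ 0.4545 -0.0418] rack [-168.1   -3.9]
[ 0.5504 -0.0477] rack [-72.   -3.9]
[ 0.5522 -0.0186] rack [-72.   25.2]
[ 0.4563 -0.0127] rack [-168.1   25.2]
(0.503318190574646, -0.03018670156598091) rack [-120.1   10.7] (0.029119813814759254, 0.09609537571668625) 86.47200012207031
```

View pics/g_wrist.png

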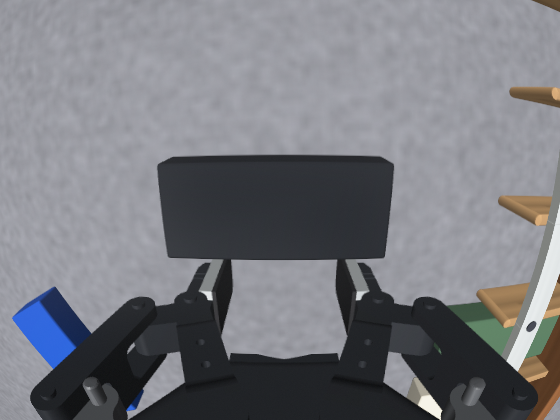

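```bash
python3 -c "
from h import *
s,p,R=st();w=env.read_camera('wrist')
for u in ((168,258),(385,257),(175,157),(380,157),(160,165),(393,165)): 
    for z in (.02,.0): q=wplane(w,R,p,u,z);print(u,z,rk(q))
"
```

```text
(168, 258) 0.02 [-169.6  -20.2]
(168, 258) 0.0 [-177.9  -30.5]
(385, 257) 0.02 [-71.5 -19.3]
(385, 257) 0.0 [-64.3 -29.4]
(175, 157) 0.02 [-161.3   25.5]
(175, 157) 0.0 [-168.3   22.5]
(380, 157) 0.02 [-78.2  25.5]
(380, 157) 0.0 [-72.   22.4]
(160, 165) 0.02 [-168.3   22.4]
(160, 165) 0.0 [-176.4   18.9]
(393, 165) 0.02 [-72.3  22.3]
(393, 165) 0.0 [-65.2  18.8]
```

Two-finger contact holds the stone parallel to the rack. Its centre is at rack-y ≈ +0.5, so it needs 29 mm more.

Emit:
apply_moves --moves '[[[0, -0.7, 0], 0, 0.6], [[0, -1.4, 0], 0, 0.6], [[0, -2, 0], 0, 0.6], [[0, -2.5, 0], 0, 0.6], [[0, -2.8, 0], 0, 0.6], [[0, -2.9, 0], 0, 0.6], [[0, -2.9, 0], 0, 0.6], [[0, -2.9, 0], 0, 0.6], [[0, -1.5, 0], 0, 0.6], [[0, 0.3, 0], 0, 0.6]]'

```text
clock: 15.95
tcp_pos: [0.5046, -0.0784, 0.0051]
orientation: [0.0, 1.0, -0.03, 0.0]
wrist_force: [0.7, -0.1, -0.1]
finger_gap: 0.0508
```

```bash
python3 -c "
from h import *
rep();print('tcp rack',rk(st()[1]));stone_w('h_wrist',250)
c=env.read_camera('scene');cv2.imwrite('pics/h_scene.png',cv2.resize(c['pixels'][150:290,170:340,::-1],None,fx=4,fy=4,interpolation=cv2.INTER_CUBIC))
t=ORG-.205*EX+.03*EY;print(t);to(*t,.12,86.5)"
```

```text
t 15.95 tcp [ 0.5046 -0.0784  0.0051] yaw -3.49 tilt [ 0. -0. -1.] F [ 0.68 -0.08 -0.08] gap 0.0508 j [-0.31  0.38 -0.47  0.73 -0.    1.32]
tcp rack [-115.8  -37.4]
[  165    83   233   104 21237]
[ 0.4591 -0.0296] rack [-164.2    8.5]
[ 0.5512 -0.0355] rack [-72.    8.3]
[0.5538 0.005 ] rack [-71.9  48.9]
[0.4617 0.0109] rack [-164.1   49.1]
(0.5064297914505005, -0.012299245223402977) rack [-118.1   28.7] (0.04063735157251358, 0.09227041900157928) 86.33515167236328
[ 0.41972866 -0.00567022]
shift cm [ -8.97  -6.84 -11.49] turn -90.2
```

View pics/h_wrist.png

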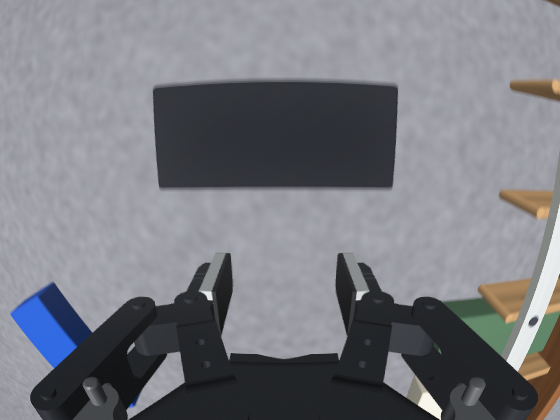

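Stone is centred (rack -119, 29) and parallel. Now lift, turn a quarter turn, and go behind its near end.

Emit:
apply_moves --moves '[[[0, 0, -4], 0, 0.6], [[0, 0, -8], -10, 0.6], [[-1, -1, -11], -20, 0.5], [[-3, -2, -11], -30, 0.4], [[-5, -3, -11], -40, 0.3], [[-7, -4, -11], -50, 0.3], [[-8, -5, -11], -60, 0.3], [[-9, -6, -11], -70, 0.3], [[-9, -6.8, -11], -80, 0.3], [[-9, -6.8, -11], -90, 0.3]]'

```text
clock: 17.3
tcp_pos: [0.4187, -0.0038, 0.1152]
orientation: [-0.0, 0.726, 0.687, 0.0]
wrist_force: [-0.1, -0.1, -0.1]
finger_gap: 0.0252
```

```bash
python3 -c "
from h import *
rep();print('tcp rack',rk(st()[1]));stone_w('i_wrist',240)
t=ORG-.203*EX+.0295*EY;print(t);to(*t,.006,86.5)"
```

```text
t 17.3 tcp [ 0.4187 -0.0038  0.1152] yaw 86.82 tilt [ 0.  0. -1.] F [-0.14 -0.06 -0.11] gap 0.0252 j [-0.2   0.09 -0.53  0.95  0.   -0.15]
tcp rack [-206.1   31.8]Traceback (most recent call last):
  File "<string>", line 3, in <module>
    rep();print('tcp rack',rk(st()[1]));stone_w('i_wrist',240)
                                        ~~~~~~~^^^^^^^^^^^^^^^
  File "h.py", line 35, in stone_w
    N,L,S,C=cv2.connectedComponentsWithStats(m);i=1+np.argmax(S[1:,4]);cn=cv2.findContours((L==i).astype(np.uint8),0,1)[0][0];print(S[i])
                                                    ~~~~~~~~~^^^^^^^^^
    return _wrapfunc(a, 'argmax', axis=axis, out=out, **kwds)
    return bound(*args, **kwds)
ValueError: attempt to get argmax of an empty sequence
```

View pics/i_wrist.png

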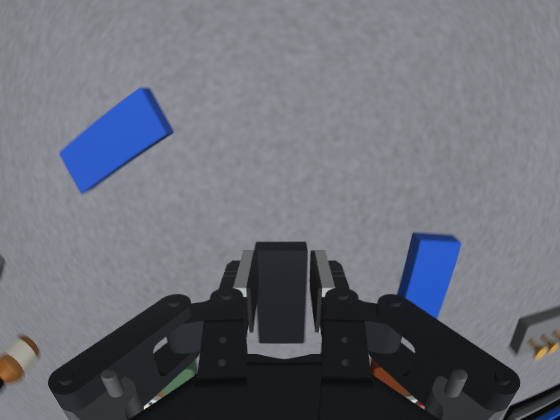

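```bash
python3 -c "
from h import *
s,p,R=st();w=env.read_camera('wrist')
for u in ((257,243),(307,243),(256,250),(308,250)): 
    for z in (.02,): q=wplane(w,R,p,u,z);print(u,z,rk(q))
t=ORG-.203*EX+.0295*EY;print(t);to(*t,.006,86.5)
cv2.imwrite('pics/i2.png',cv2.resize(w['pixels'][220:360,200:370,::-1],None,fx=4,fy=4))"
```

```text
(257, 243) 0.02 [-177.6   11. ]
(307, 243) 0.02 [-178.    50.8]
(256, 250) 0.02 [-171.3   10.1]
(308, 250) 0.02 [-171.8   51.9]
[ 0.42169418 -0.00629207]
shift cm [-0.21  0.3  10.91] turn -0.0
```

View pics/i2.png

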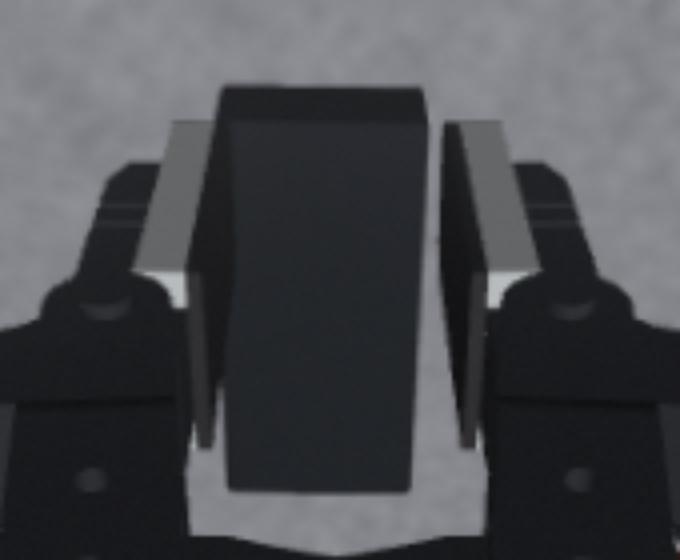

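Emit:
apply_moves --moves '[[[-0.2, 0.3, 1.5], 0, 0.3], [[-0.2, 0.3, 3], 0, 0.3], [[-0.2, 0.3, 4.5], 0, 0.3], [[-0.2, 0.3, 6], 0, 0.3], [[-0.2, 0.3, 7.5], 0, 0.3], [[-0.2, 0.3, 9], 0, 0.3], [[-0.2, 0.3, 10], 0, 0.3], [[-0.2, 0.3, 10.7], 0, 0.3], [[-0.2, 0.3, 10.9], 0, 0.3], [[-0.2, 0.3, 10.9], 0, 0.3]]'

```text
clock: 18.65
tcp_pos: [0.422, -0.0062, 0.0062]
orientation: [0.0, 0.729, 0.685, 0.0]
wrist_force: [-0.1, 1.0, 0.4]
finger_gap: 0.0258
```

```bash
python3 -c "
from h import *
rep();print('tcp rack',rk(st()[1]))
w=env.read_camera('wrist');cv2.imwrite('pics/j_wrist.png',w['pixels'][:,:,::-1])"
```

```text
t 18.65 tcp [ 0.422  -0.0062  0.0062] yaw 86.46 tilt [ 0.  0. -1.] F [-0.05  0.95  0.35] gap 0.0258 j [-0.21  0.23 -0.68  0.66  0.   -0.14]
tcp rack [-202.7   29.6]
```

View pics/j_wrist.png

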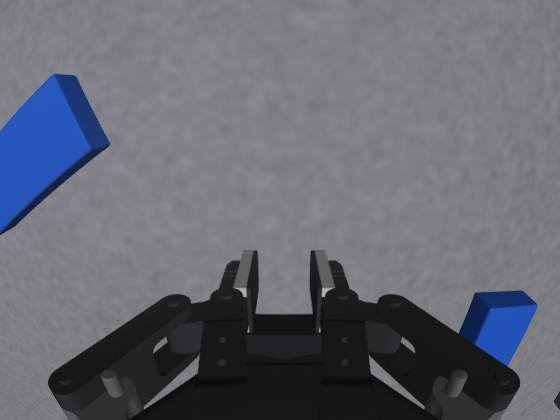

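Emit:
apply_moves --moves '[[[0, 1, 0], 0, 0.3], [[0, 1.8, 0], 0, 0.3], [[0, 2.6, 0], 0, 0.3], [[0, 3.4, 0], 0, 0.3], [[0, 4.3, 0], 0, 0.3], [[0, 5.2, 0], 0, 0.3], [[0, 6.2, 0], 0, 0.3], [[0, 7.2, 0], 0, 0.3], [[0, 8, 0], 0, 0.3], [[0, 8, 0], 0, 0.3]]'

```text
clock: 19.95
tcp_pos: [0.5029, -0.0113, 0.0062]
orientation: [0.001, 0.728, 0.685, 0.0]
wrist_force: [-0.4, 0.4, 0.2]
finger_gap: 0.0255
```

```bash
python3 -c "
from h import *
rep();print('tcp rack',rk(st()[1]))
for n,(x,y) in dict(scene=(190,150),side=(240,150)).items():
    c=env.read_camera(n);im=c['pixels'][:,:,::-1];cv2.imwrite(f'pics/k_{n}.png',cv2.resize(im[y:y+140,x:x+170],None,fx=4,fy=4,interpolation=cv2.INTER_CUBIC))
"
```

```text
t 19.95 tcp [ 0.5029 -0.0113  0.0062] yaw 86.49 tilt [ 0.001 -0.    -1.   ] F [-0.36  0.41  0.22] gap 0.0255 j [-0.18  0.36 -0.49  0.72  0.   -0.12]
tcp rack [-121.7   29.5]
```

View pics/k_scene.png

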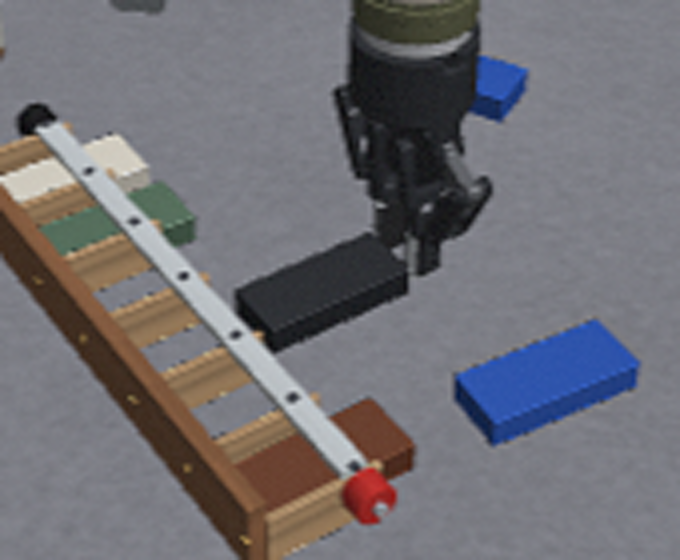

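View pics/k_side.png

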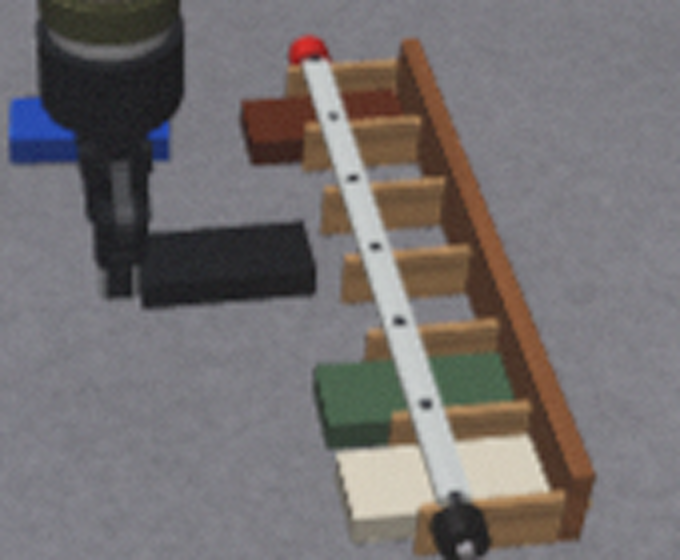

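```bash
python3 -c "
from h import *
c=env.read_camera('side');d=env.read_camera('scene')
for u in ((302,223),(315,268),(143,236),(142,283)): print('side',rk(plane(c,np.array(u)/4+[240,150]-.375,.02)))
for u in ((237,296),(274,330),(372,236),(408,272)): print('scene',rk(plane(d,np.array(u)/4+[190,150]-.375,.02)))
"
```

```text
side [-11.   47.9]
side [-10.7   8.8]
side [-103.9   47.5]
side [-108.9    8. ]
scene [-8.6 12.4]
scene [-11.4  49.8]
scene [-107.8   11.2]
scene [-106.8   51.3]
```

Front end is at rack x ≈ -10, y from 10 to 50, centred on gap 3 (30). Continuing in.

Emit:
apply_moves --moves '[[[0, 0.8, 0], 0, 0.3], [[0, 1.6, 0], 0, 0.3], [[0, 2.4, 0], 0, 0.3], [[0, 3.2, 0], 0, 0.3], [[0, 4, 0], 0, 0.3], [[0, 4.8, 0], 0, 0.3], [[0, 5.6, 0], 0, 0.3], [[0, 6.4, 0], 0, 0.3], [[0, 7.2, 0], 0, 0.3], [[0, 7.6, 0], 0, 0.3]]'

```text
clock: 21.4
tcp_pos: [0.5782, -0.0158, 0.0061]
orientation: [0.0, 0.728, 0.685, 0.0]
wrist_force: [-3.8, -0.7, 4.1]
finger_gap: 0.0256
```

```bash
python3 -c "
from h import *
rep();print('tcp rack',rk(st()[1]))
for n,(x,y) in dict(scene=(190,150),side=(240,150)).items():
    c=env.read_camera(n);im=c['pixels'][:,:,::-1];cv2.imwrite(f'pics/l_{n}.png',cv2.resize(im[y:y+140,x:x+170],None,fx=4,fy=4,interpolation=cv2.INTER_CUBIC))
"
```

```text
t 21.4 tcp [ 0.5782 -0.0158  0.0061] yaw 86.48 tilt [ 0. -0. -1.] F [-3.84 -0.73  4.1 ] gap 0.0256 j [-0.17  0.48 -0.29  0.8   0.   -0.1 ]
tcp rack [-46.2  29.6]
```

View pics/l_scene.png

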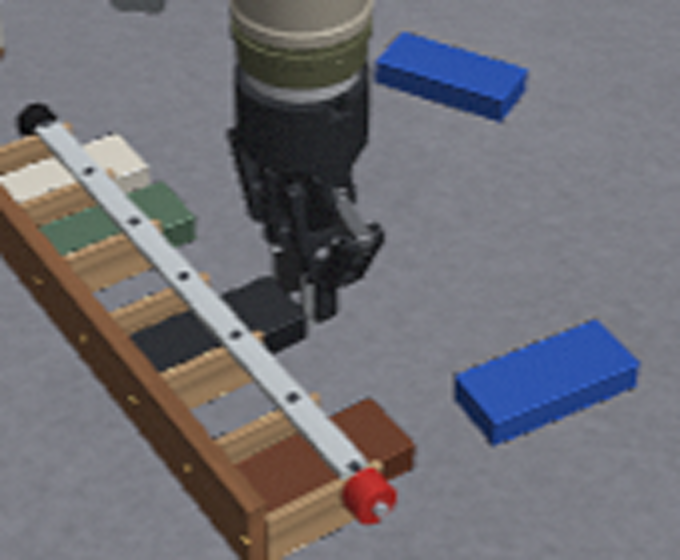

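In the gap between dividers 3 and 4 from red; about 10 mm still to go.

Emit:
apply_moves --moves '[[[0, 0.2, 0], 0, 0.3], [[0, 0.4, 0], 0, 0.3], [[0, 0.5, 0], 0, 0.3], [[0, 0.6, 0], 0, 0.3], [[0, 0.7, 0], 0, 0.3], [[0, 0.75, 0], 0, 0.3], [[0, 0.8, 0], 0, 0.3], [[0, 0.85, 0], 0, 0.3], [[0, 0.9, 0], 0, 0.3], [[0, 0.9, 0], 0, 0.3]]'

```text
clock: 22.75
tcp_pos: [0.5866, -0.0163, 0.0061]
orientation: [0.0, 0.728, 0.685, 0.0]
wrist_force: [-3.7, -0.2, 1.6]
finger_gap: 0.0252
```

```bash
python3 -c "
from h import *
rep();print('tcp rack',rk(st()[1]))"
```

```text
t 22.75 tcp [ 0.5866 -0.0163  0.0061] yaw 86.48 tilt [ 0.  0. -1.] F [-3.66 -0.19  1.58] gap 0.0252 j [-0.16  0.5  -0.27  0.81  0.   -0.1 ]
tcp rack [-37.8  29.6]
```

Emit:
apply_moves --moves '[[[0, 0.05, 0], 0, 0.3], [[0, 0.1, 0], 0, 0.3], [[0, 0.1, 0], 0, 0.3], [[0, 0.15, 0], 0, 0.3], [[0, 0.15, 0], 0, 0.3], [[0, 0.2, 0], 0, 0.3], [[0, 0.2, 0], 0, 0.3], [[0, 0.2, 0], 0, 0.3], [[0, 0.2, 0], 0, 0.3], [[0, 0.2, 0], 0, 0.3]]'

```text
clock: 24.0
tcp_pos: [0.5881, -0.0164, 0.006]
orientation: [-0.0, 0.728, 0.685, -0.0]
wrist_force: [-5.2, 0.5, 3.7]
finger_gap: 0.0254
```

```bash
python3 -c "
from h import *
rep();print('tcp rack',rk(st()[1]))"
```

```text
t 24.0 tcp [ 0.5881 -0.0164  0.006 ] yaw 86.48 tilt [-0.001  0.    -1.   ] F [-5.21  0.54  3.71] gap 0.0254 j [-0.16  0.5  -0.26  0.81  0.   -0.1 ]
tcp rack [-36.2  29.7]
```

Emit:
apply_moves --moves '[[[0, 0.05, 0], 0, 0.3], [[0, 0.05, 0], 0, 0.3], [[0, 0.1, 0], 0, 0.3], [[0, 0.1, 0], 0, 0.3], [[0, 0.1, 0], 0, 0.3], [[0, 0.15, 0], 0, 0.3], [[0, 0.15, 0], 0, 0.3], [[0, 0.15, 0], 0, 0.3], [[0, 0.15, 0], 0, 0.3], [[0, 0.15, 0], 0, 0.3]]'

```text
clock: 25.25
tcp_pos: [0.5882, -0.0164, 0.0059]
orientation: [-0.001, 0.728, 0.685, -0.001]
wrist_force: [-8.3, -0.3, 8.1]
finger_gap: 0.0253
```

```bash
python3 -c "
from h import *
rep();print('tcp rack',rk(st()[1]))
c=env.read_camera('side');im=c['pixels'][:,:,::-1];cv2.imwrite(f'pics/m_side.png',cv2.resize(im[150:290,240:410],None,fx=4,fy=4,interpolation=cv2.INTER_CUBIC))
"
```

```text
t 25.25 tcp [ 0.5882 -0.0164  0.0059] yaw 86.48 tilt [-0.003  0.    -1.   ] F [-8.27 -0.33  8.09] gap 0.0253 j [-0.16  0.5  -0.26  0.82 -0.   -0.1 ]
tcp rack [-36.2  29.7]
```

View pics/m_side.png

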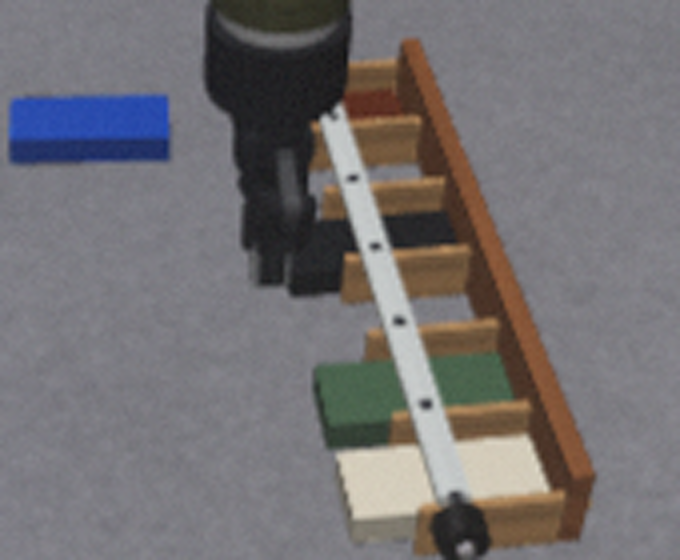

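The TCP has stopped at rack x = -36 (predicted home) and the force is rising: the stone is home against the board. Retreating straight back, then up.

Emit:
apply_moves --moves '[[[0, -0.5, 0], 0, 0.3], [[0, -1.5, 0], 0, 0.3], [[0, -3, 0], 0, 0.3], [[0, -5, 0], 0, 0.3], [[0, -5, -3], 0, 0.3], [[0, -5, -6], 0, 0.3], [[0, -6, -10], 0, 0.3], [[0, -8, -14], 0, 0.3], [[0, -10, -18], 0, 0.3], [[0, -10, -18], 0, 0.3]]'

```text
clock: 26.55
tcp_pos: [0.4914, -0.0106, 0.1895]
orientation: [0.003, 0.728, 0.685, 0.002]
wrist_force: [1.3, -0.4, -0.1]
finger_gap: 0.0257
```

```bash
python3 -c "
from h import *
rep()
for n,(x,y) in dict(scene=(190,150),side=(240,150)).items():
    c=env.read_camera(n);im=c['pixels'][:,:,::-1];cv2.imwrite(f'pics/n_{n}.png',cv2.resize(im[y:y+140,x:x+170],None,fx=4,fy=4,interpolation=cv2.INTER_CUBIC));cv2.imwrite(f'pics/n_{n}_full.png',im)
"
```

```text
t 26.55 tcp [ 0.4914 -0.0106  0.1895] yaw 86.48 tilt [ 0.007 -0.001 -1.   ] F [ 1.27 -0.42 -0.12] gap 0.0257 j [-0.19  0.16 -0.25  1.15  0.   -0.12]
```

View pics/n_scene.png

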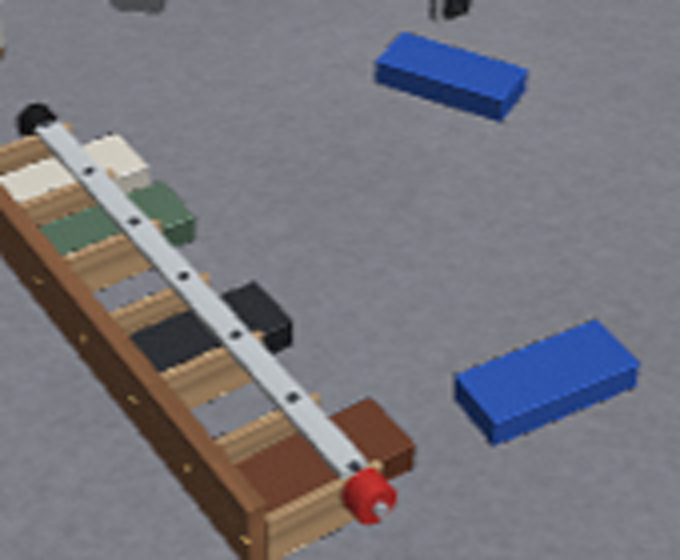

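View pics/n_side.png

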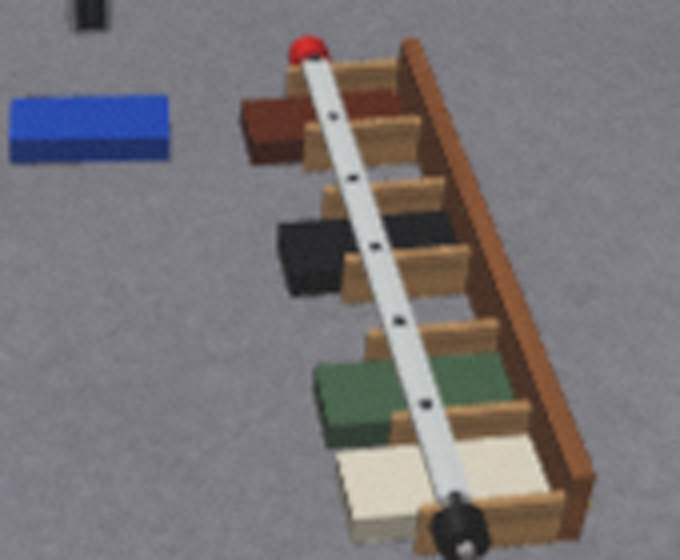

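```bash
python3 -c "
from h import *
c=env.read_camera('side');d=env.read_camera('scene')
for n,u in (('dark',(278,227)),('dark',(288,262)),('green',(314,368)),('green',(325,413)),('brown',(242,103)),('brown',(248,133))): print('side',n,rk(plane(c,np.array(u)/4+[240,150]-.375,.02)))
for n,u in (('dark',(256,283)),('dark',(291,318)),('green',(163,181)),('green',(194,213)),('brown',(372,398)),('brown',(413,440))): print('scene',n,rk(plane(d,np.array(u)/4+[190,150]-.375,.02)))
for n,c2 in (('side',c),('scene',d)):
    a=cv2.imread(f'pics/a_{n}.png').astype(int);b=c2['pixels'][:,:,::-1].astype(int)
    m=(cv2.GaussianBlur(np.abs(a-b).max(2).astype(np.uint8),(5,5),0)>25).astype(np.uint8)
    N,L,S,C=cv2.connectedComponentsWithStats(m);print(n,[S[i].tolist() for i in range(1,N) if S[i,4]>15])
rep()"
```

```text
side dark [-25.4  46. ]
side dark [-24.9  15.6]
side green [-25.9 -68.6]
side green [ -26.3 -101.1]
side brown [-27.5 166.6]
side brown [-28.7 135.7]
scene dark [-24.3   8.7]
scene dark [-25.3  46.6]
scene green [ -25.9 -109. ]
scene green [-26.4 -69.7]
scene brown [-27.8 127.5]
scene brown [-28.4 166.4]
side [[0, 0, 78, 193, 8828], [88, 0, 36, 44, 1099], [224, 0, 61, 17, 643], [229, 17, 52, 142, 4450], [0, 193, 6, 13, 47], [335, 202, 18, 11, 168], [309, 204, 21, 21, 355], [250, 237, 51, 27, 1124]]
scene [[273, 0, 65, 157, 5778], [453, 0, 61, 94, 2007], [397, 0, 163, 145, 6541], [556, 43, 4, 9, 21], [247, 180, 42, 27, 677], [245, 220, 19, 19, 205], [222, 227, 23, 16, 237]]
t 26.75 tcp [ 0.4899 -0.0103  0.1849] yaw 86.48 tilt [-0.001  0.    -1.   ] F [-0.25 -0.29 -0.48] gap 0.0259 j [-0.19  0.17 -0.26  1.15  0.   -0.12]
```

The dark stone's near end is 25 mm in front of the dividers, so it is home. The before/after difference shows only the arm and the dark stone changed. Handing in.

```bash
python3 -c "
from workcell import env
print(env.hand_in())"
```

```text
the job is handed in; nothing more can be done
None
```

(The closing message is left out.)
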